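Pin a square tube in the welding jig with the locating bolt

ROBOT

A 7-joint arm with a two-finger parallel gripper is mounted at the origin on the work surface. World frame = base frame: x ahead of the robot, y to its left, z up, the work surface at z = 0. Lengths are in m, angles in rad, forces in N, time in s.
With the tool pointing down it reaches from about 0.4 to 0.875 m from the base axis. Payload 19.3 kg.
Tool frame: the origin (TCP) lies on the mounting face of the last link; the fingertips stand 173 mm ahead of it and the grasp point (between the pads) lies 155 mm ahead of it; z points along the fingers, y is the direction in which the jaws open and shut (so a half turn about z gives the same grasp; the last joint's range is limited). The gripper opens to 85 mm and grips with 20 to 120 N. Pads are 22 mm wide; open, the fingers measure 114 mm over their backs; the gripper's body (76 mm by 85 mm) begins 54 mm behind the grasp point. The pads swing forward as they close: fully open they stand 13 mm farther back than shut.
Start: joints at [1.108, 0.521, -0.036, 1.599, 0.021, 1.021, -0.113], TCP at [0.239, -0.577, 0.405] pointing down, gripper open.
Joint ranges: [-2.91, 2.91], [-0.3, 2.13], [-1.5, 1.42], [0.17, 2.43], [-1.26, 4.41], [0.16, 1.93], [-2.52, 2.52]. Speed limits (rad/s): [1.89, 1.89, 2.39, 2.39, 3.01, 3.01, 3.01].

INTERFACE

Orientations are given as a unit quaternion [w, x, y, z].
In Python, from cell import arm gives the robot as it stands.
- The arm moves only by the tool drive_tool, never from a script. Its argument "deltas" is text: rows parted by semicolons, each of 4 numbers parted by spaces: the shift along the tool's x, y, z in mm, then the turn about the tool's z in rad. A call has 1 to 12 rows; each row shifts and turns the commanded pose from where the row before left it, along the tool's axes as they then stand; what a row does not reach is not made up. A row lasts 1/8 s, in which the tool goes at most 62.5 mm and 10.7 degrees, less where a joint would pass 70% of its speed; a pose out of reach is approached as far as the arm can. A call with a gripper value outside its range is refused whole. "grip" is the opening, from 0 (shut) to 1 (fully open), set as the call begins (left out, the last holds). The fingers move at their own pace and stop on an object; "squeeze" is the grip in N (left out, the last holds). Time passes only in rows, so rows that do not move let the fingers close. It gives the time, the measured TCP pose, the force and the opening at its end, in the units of the state.
- arm.sense(): the state, without advancing time (a new reading comes with each control period).
- arm.camera(name): name is "scene" or "top" or "wrist"; returns the picture (480x640x3 uint8, red, green, blue); there is no depth.
- arm.camera_model(name): a dict with "K" (3x3 intrinsics, pixels), "origin" and "orientation" of the camera in the world; the wrist camera has in their place "hand_eye" (4x4, takes a point from camera to tool coordinates, whose origin is the TCP and whose axes are the flange's). Camera axes: x right, y up, looking along -z (the intrinsics and any distortion apply to the point x, -y, -z); pixel columns grow to the right and rows downward; lengths in m; the calibration is good to about 2 mm. A picture is of the moment at which its call begins: read the wrist's pose just before it. camera_model takes no time and is no camera call.
- arm.finish_job(): hands the job in, once; it reports no verdict.
Trained networks look in the newest picture that a camera, given by its name, has taken for a name from the list of things; names that differ only in an ending like _2 or _b are one class to them, and where a whole thing is asked for, a point or a joint stands for the part that bears it (a point fixed in the world has none). Each returns a list of dicts, best first, with "p" (0 to 1); they miss things now and then, are a little off and sometimes report something else, mostly with a low value. They report only what shows in the picture. A call takes as long as a camera call. They do not tell look-alikes from the thing itself.
- arm.boxes_of(camera, label): "box" ([left, top, right, bottom] as shares, 0 to 1, of the picture: columns of its width, rows of its height, round what is visible of it).
- arm.silhouettes(camera, label): "pixels" (480x640 bool, what is visible of it) and "box" ([left, top, right, bottom] as shares, 0 to 1, of the picture: columns of its width, rows of its height, round what is visible of it).
The state is a dict: "t": time; "qpos": joint angles; "qd": joint speeds; "joint_efforts": joint torques, N m; "ee_pos": TCP position; "tool_rot": TCP orientation; "force": force on the tool from outside, world axes, zero at the start; "wrist_torque": the same for the moment, N m; "grip_width": opening from 0.0 (shut) to 1.0 (fully open).
Only numpy, scipy, OpenCV 4.12 (cv2) and the standard library are available. Lean on these libraries where they do the work, as an engineer would, in place of code of your own. Each camera call takes 0.05 s, during which the arm holds its last target.

TASK

The square steel tube lies in the welding jig but is not pinned yet. With your fingertips push the bolt's ball handle along the slot of its barrel until the bolt has gone fully home through the hole in the tube, then push the ball over sideways into the cross slot, right to its end, so that the bolt is locked. Push gently and do not grip the ball; leave the tube lying in the jig and the loose things on the bench where they are.

Things in the scene. Friction and masses are not known exactly. Their poses are not given: they have to be found in the camera images.
- jig: Steel welding jig bolted to the bench, fixed. T-shaped base 12 mm thick: stem 90 mm wide (x), y = -140 to 25 mm; cross-piece 240 mm long (x), y = 25 to 115 mm, which carries the tube between stops up to 54 mm above the bench. Origin on the underside, at bench height. +y: the way the bolt shoots, towards the tube. +x: the side to which the ball is pushed over. z up.
- handle: The bolt: 16 mm steel rod in the barrel with a 12 mm nose, and an 8 mm stem that comes out through the slot and carries a black ball knob. Origin on the barrel's axis under the stem. It can only slide and roll in the slot. Not to be gripped or forced: a push needs under 10 N; over 30 N of finger force on the way, or 70 N at the slot's ends, is too much.
- knob (a point): Centre of the ball knob, a plain ball 26 mm in diameter, 54 mm from the barrel's axis: 96 mm above the bench while upright (start), about 60 mm above the bench and 51 mm to the jig's +x side of the axis when locked. Below it a 13 mm brass neck, then the 8 mm stem.
- bolt_tip (a point): End of the bolt's nose, on the barrel's axis. At the start it is 15 to 27 mm short of the tube; fully home it is 28 mm past the tube's near face.
- bolt_slide (a joint): How far the bolt has been pushed along the straight slot, m: 0 drawn right back, 0.055 fully home (hard stop). Moves with about 4 N and stays where it is left. It starts between 0 and 0.012.
- bolt_turn (a joint): How far the handle is rolled over, rad: 0 ball straight up, 1.22 at the end of the cross slot (hard stop); it turns towards the jig's +x side, about its +y axis. In the straight slot it has only 0.1 of play; it can roll over only with the bolt within about 3 mm of fully home. Needs about 1.3 N at the ball, stays where left.
- tube: Loose piece of square steel tube 40 x 40 mm, 180 mm long (along its x, the jig's x), 3 mm wall, about 0.6 kg, lying in the jig between its stops, top 62 mm above the bench. Origin: centre of its underside.
- tube_hole (a point): Centre of the 16 mm hole in the tube's near side face, in line with the bolt, 42 mm above the bench.
- magnet: Loose arrow-shaped welding magnet lying flat, about 96 x 96 mm and 16 mm thick; origin: underside, centre. Leave alone.
- spanner: Loose spanner 180 mm long lying flat behind the bolt's rear end, on the jig's -y side; origin: underside, centre. Leave alone.
- spray_can: Loose standing spray can, 58 mm in diameter, 156 mm tall, beyond the tube on the jig's +y side; origin: underside, centre. Leave alone.
- barrel (a point): Centre of the front (tube) end of the bolt's barrel, a round steel barrel along the jig's y, 30 mm outside diameter, 102 mm long, axis 42 mm and top 57 mm above the bench. Its L-shaped slot, 10.5 mm wide, runs along the top, then near this end turns square to the jig's +x side, round the barrel, for 70 degrees.
Things that resemble listed ones, but are neither listed nor needed, are in the scene too. Of the things like the tube, leave any that is orange; of the rest the larger one is meant.

How it is judged:
By the outcome, as a careful person would: the job done as asked, in the order asked, and still so for the second after the job is handed in, with the robot touching nothing.
It also fails if it takes over 43 s, if anything falls off the work surface, if the arm or the gripper's body presses on something with over 40 N, if the wrist force passes 120 N, or if a joint passes its speed limit or range.

## Working session

There is one attempt and no reset: what is moved stays moved. The work goes in short steps, Python scripts to look and compute and a tool call to move; the robot and the scene stay as the last step left them, time stands still between calls to the robot, and variables do not carry over. Pictures are saved under pics/ and viewed, and the job is handed in when it is done.

Besides the shell and the picture viewer there is one more tool, called after ">>>" as name(argument=value, ...) on one line, values as JSON. drive_tool: Moves the arm, as the interface text tells. Its arguments: {"type":"object","properties":{"deltas":{"type":"string"},"grip":{"type":"number"},"squeeze":{"type":"number"}},"required":["deltas"]}

```bash
mkdir -p pics; ls
python3 - <<'E'
from cell import arm
import cv2,json
s=arm.sense();print({k:s[k] for k in('t','ee_pos','tool_rot','force','grip_width')})
for n in('scene','top'):
    im=arm.camera(n);cv2.imwrite(f'pics/{n}0.png',im[:,:,::-1])
    print(n,arm.camera_model(n))
print(arm.camera_model('wrist'))
for n in('scene','top'):
  for l in('knob','tube','barrel','jig'):
    print(n,l,[(round(d['p'],2),[round(b*(640,480)[i%2]) for i,b in enumerate(d['box'])]) for d in arm.boxes_of(n,l)])
E
```

```text
pics
{'t': 0.0, 'ee_pos': array([ 0.23918192, -0.5772859 ,  0.40411965]), 'tool_rot': array([-5.42322904e-04,  9.80770075e-01,  1.95165937e-01, -1.49594119e-04]), 'force': array([-0.20868809,  0.64127004, -0.29013284]), 'grip_width': 0.9978089782658558}
scene {'K': array([[511.54020986,   0.        , 320.73419498],
       [  0.        , 511.54020986, 238.10069283],
       [  0.        ,   0.        ,   1.        ]]), 'origin': array([ 1.07082543, -0.33173777,  0.77734456]), 'orientation': array([0.8339973 , 0.33065254, 0.16385187, 0.41020723])}
top {'K': array([[592.4228064 ,   0.        , 318.69772082],
       [  0.        , 592.4228064 , 242.28621407],
       [  0.        ,   0.        ,   1.        ]]), 'origin': array([0.47257045, 0.07295944, 1.17635906]), 'orientation': array([ 0.70690892,  0.03168603, -0.03865359, -0.70553645])}
{'K': array([[371.22735728,   0.        , 322.96484799],
       [  0.        , 371.22735728, 248.79134318],
       [  0.        ,   0.        ,   1.        ]]), 'hand_eye': array([[-1.89875478e-04,  9.53233237e-01,  3.02235603e-01,
         7.85700496e-02],
       [ 9.99999674e-01, -5.63163173e-05,  8.05854768e-04,
        -8.02082345e-05],
       [ 7.85188345e-04,  3.02235657e-01, -9.53232915e-01,
         3.09367339e-02],
       [ 0.00000000e+00,  0.00000000e+00,  0.00000000e+00,
         1.00000000e+00]])}
scene knob [(0.81, [257, 266, 311, 300]), (0.29, [286, 217, 369, 292])]
scene tube [(0.95, [340, 203, 405, 227]), (0.72, [469, 215, 509, 293]), (0.67, [284, 220, 367, 292])]
scene barrel [(0.64, [228, 231, 385, 346]), (0.17, [254, 266, 310, 298])]
scene jig [(0.97, [228, 222, 388, 348])]
top knob [(0.92, [336, 235, 404, 258])]
top tube [(0.92, [137, 125, 219, 211]), (0.91, [203, 255, 260, 312]), (0.76, [297, 210, 331, 306])]
top barrel [(0.7, [282, 197, 421, 325])]
top jig []
```

View pics/scene0.png

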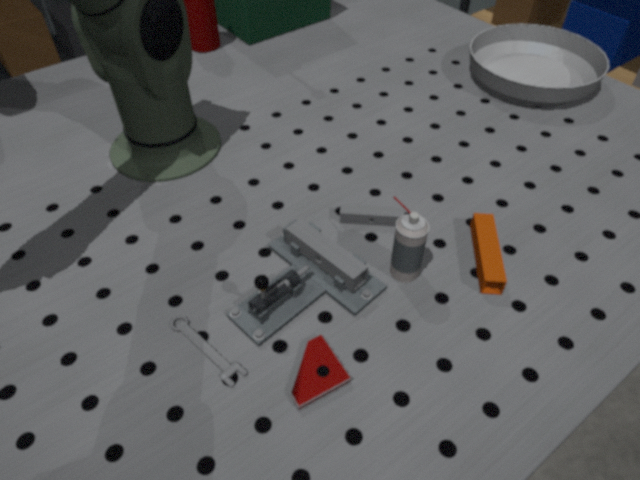

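View pics/top0.png

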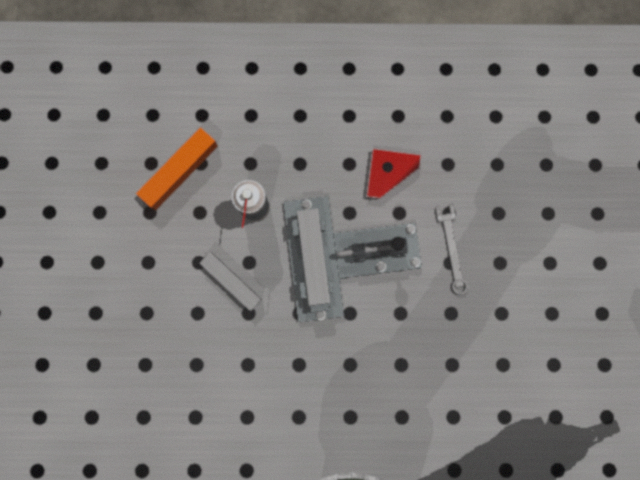

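Top view: jig at about (285–420, 195–325) with the grey tube lying in it at (313,257), the ball near (399,244) and the barrel pointing image-left. The look-alikes are the orange tube (177,167) and the small loose grey tube (230,280). Next I'll crop closer.

```bash
cat > h.py <<'E'
import numpy as np,cv2
from scipy.spatial.transform import Rotation as R
from cell import arm
def rot(q): return R.from_quat([q[1],q[2],q[3],q[0]]).as_matrix()
def cam(n,s=None):
    m=arm.camera_model(n)
    if n=='wrist':
        T=np.eye(4);T[:3,:3]=rot(s['tool_rot']);T[:3,3]=s['ee_pos'];T=T@m['hand_eye'];return m['K'],T[:3,3],T[:3,:3]
    return m['K'],np.array(m['origin']),rot(m['orientation'])
def ray(c,u,v):
    K,o,Rm=c;d=np.array([(u-K[0,2])/K[0,0],-(v-K[1,2])/K[1,1],-1.]);d=Rm@d;return o,d/np.linalg.norm(d)
def atz(c,u,v,z):
    o,d=ray(c,u,v);return o+d*(z-o[2])/d[2]
def proj(c,p):
    K,o,Rm=c;q=Rm.T@(np.array(p)-o);return K[0,0]*q[0]/-q[2]+K[0,2],K[1,1]*q[1]/q[2]+K[1,2]
def tri(*rs):
    A=np.zeros((3,3));b=np.zeros(3)
    for o,d in rs:
        P=np.eye(3)-np.outer(d,d);A+=P;b+=P@o
    x=np.linalg.solve(A,b);return x,[np.linalg.norm((np.eye(3)-np.outer(d,d))@(x-o)) for o,d in rs]
E
python3 - <<'E'
from h import *
a=cv2.imread('pics/scene0.png')[200:360,215:415];b=cv2.imread('pics/top0.png')[180:340,270:470]
cv2.imwrite('pics/crop0.png',np.vstack([cv2.resize(x,None,fx=3.7,fy=3.7,interpolation=2)[:300*2] for x in(a,)])) 
cv2.imwrite('pics/crop1.png',cv2.resize(b,None,fx=3.7,fy=3.7,interpolation=2))
c=cam('top')
print(atz(c,399,244,.096),atz(c,345,256,.042),atz(c,307,208,.062),atz(c,319,303,.062))
E
```

```text
[ 0.57765405 -0.08496651  0.096     ] [0.55949767 0.01128757 0.042     ] [0.6493     0.08437992 0.062     ] [0.46967092 0.06131467 0.062     ]
```

View pics/crop0.png

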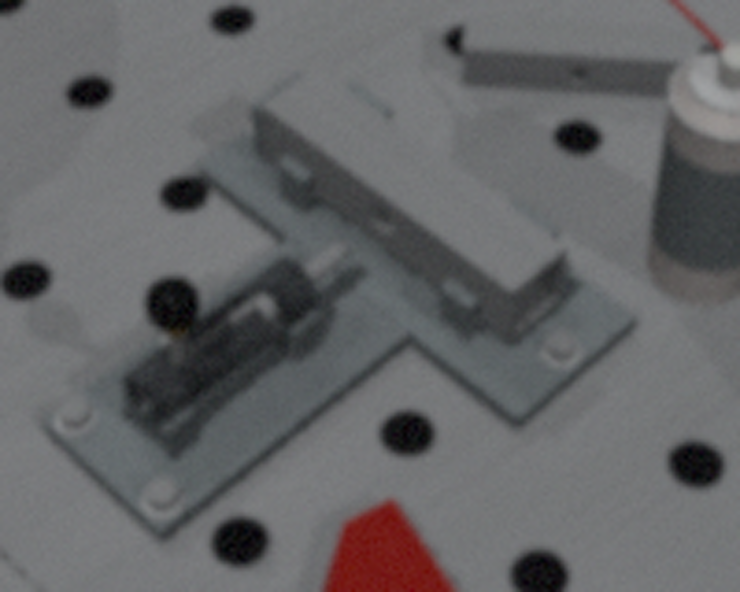

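View pics/crop1.png

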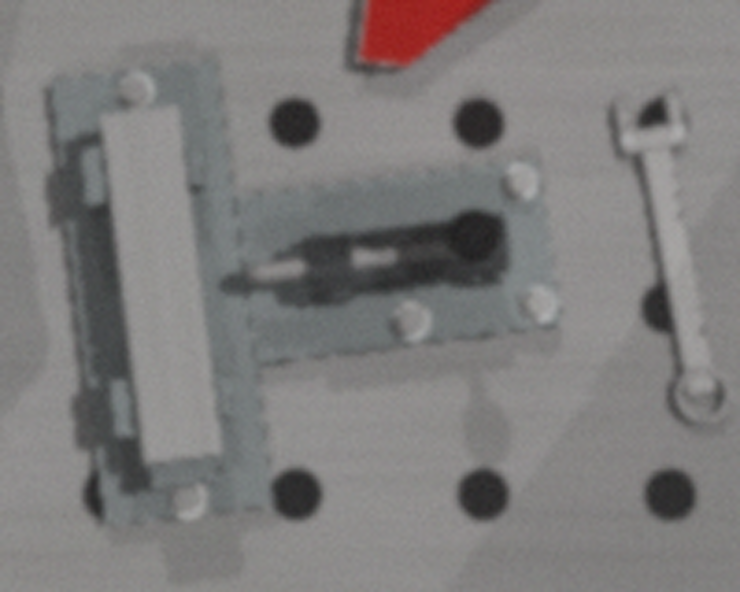

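The ball is at scene crop (172,305), i.e. pixel (261.5,282.4). In the top view it is at (397.8,243.8). Now I'll triangulate it and get the jig yaw from the tube edges.

Run:
```python
from h import *
t=cam('top');s=cam('scene')
print('ball',tri(ray(t,397.8,243.8),ray(s,261.5,282.4)))
pc=[(102,115),(180,108),(220,450),(145,462)]
P=[atz(t,u/3.7+270,v/3.7+180,.062) for u,v in pc]
for p in P:print(p.round(4))
for a,b in((3,0),(2,1)):
    d=P[a]-P[b];d=-d;print('jig x yaw',np.arctan2(d[1],d[0]))
# jig base corners z=.012: cross-piece
Q=[atz(t,u/3.7+270,v/3.7+180,.012) for u,v in [(48,85),(217,65),(270,505),(105,525),(540,150),(560,325)]]
for q in Q:print(q.round(4))
for a,b in((0,3),(1,2),(4,5)):
    d=Q[a]-Q[b];print('yaw',np.arctan2(d[1],d[0]),np.linalg.norm(d))
st=arm.sense()
print('tool axes',rot(st['tool_rot']).round(3))
```

```text
ball (array([ 0.57864349, -0.08270947,  0.09280584]), [np.float64(0.0006035751306417574), np.float64(0.0006035751306418302)])
[0.6433 0.1023 0.062 ]
[0.6471 0.0622 0.062 ]
[0.4723 0.0417 0.062 ]
[0.4662 0.0797 0.062 ]
jig x yaw 0.1269716132379161
jig x yaw 0.11670148595330487
[0.6672 0.1327 0.012 ]
[0.6784 0.0419 0.012 ]
[0.4434 0.014  0.012 ]
[0.4329 0.1009 0.012 ]
[ 0.6327 -0.1315  0.012 ]
[ 0.5387 -0.1408  0.012 ]
yaw 0.13465170226232345 0.23645866958277315
yaw 0.1182508450198541 0.23658045008724146
yaw 0.09831746294946206 0.09442376628971241
tool axes [[ 0.924  0.383 -0.   ]
 [ 0.383 -0.924  0.   ]
 [-0.    -0.    -1.   ]]
```

>>> drive_tool(deltas="20 -12 0 0; 42 -24 0 0; 42 -24 0 0; 42 -24 0 0; 42 -24 0 0; 42 -24 0 0; 42 -24 0 0; 42 -24 0 0; 42 -24 0 0; 42 -24 0 0; 42 -24 0 0; 42 -24 0 0", grip=0)

```text
t: 2.0
ee_pos: [0.5795, -0.1355, 0.4049]
tool_rot: [-0.0, 0.981, 0.195, 0.0]
force: [0.2, -0.3, -0.2]
grip_width: -0.004
```

>>> drive_tool(deltas="5 -3 0 0.13; 0 0 0 0.14; 0 0 0 0; 0 0 0 0")

```text
t: 2.5
ee_pos: [0.5822, -0.1328, 0.4048]
tool_rot: [-0.0, 0.998, 0.063, 0.0]
force: [0.4, -1.0, 0.4]
grip_width: -0.0
```

Run:
```python
from h import *
s=arm.sense();print(s['t'],s['ee_pos'],s['grip_width'],s['force'].round(2),rot(s['tool_rot']).round(3))
for n in('wrist','scene'):
    cv2.imwrite(f'pics/{n}1.png',arm.camera(n)[:,:,::-1])
w=cam('wrist',s);print(proj(w,(.5786,-.0827,.096)))
print('tip px scene',proj(cam('scene'),s['ee_pos']-[0,0,.173]))
```

```text
2.5 [ 0.58223485 -0.13283172  0.40478673] -0.00012206378445194654 [ 0.38 -1.04  0.36] [[ 0.992  0.126  0.   ]
 [ 0.126 -0.992  0.   ]
 [ 0.    -0.    -1.   ]]
(np.float64(259.0723237714263), np.float64(233.62127807531184))
tip px scene (np.float64(225.3063642714764), np.float64(241.111417373449))
```

View pics/wrist1.png

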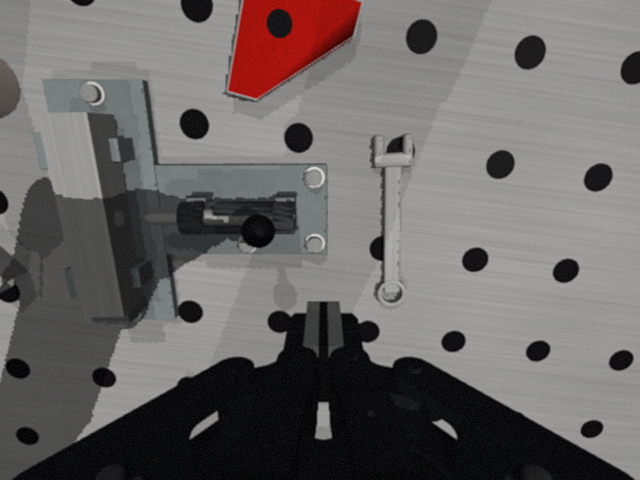

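View pics/scene1.png

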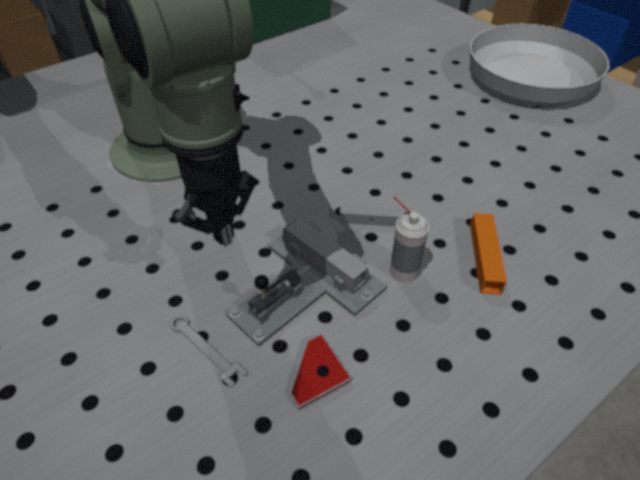

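Wrist view: the ball is at (258,231), where the projection gave (259,234). The barrel runs level from (180,217) to (296,217), so the tool is aligned with the jig. The fingertips are shut at (323,303).

Run:
```python
from h import *
s=arm.sense();w=cam('wrist',s)
g=cv2.cvtColor(cv2.imread('pics/wrist1.png'),cv2.COLOR_BGR2GRAY)
m=(g<42).astype(np.uint8);m[:,:235]=0;m[:,282:]=0;m[:205]=0;m[255:]=0
m=cv2.morphologyEx(m,cv2.MORPH_OPEN,np.ones((15,15),np.uint8));ys,xs=np.nonzero(m);print(xs.min(),xs.max(),ys.min(),ys.max(),xs.mean(),ys.mean())
B,e=tri(ray(cam('top'),397.8,243.8),ray(cam('scene'),261.5,282.4),ray(w,258.3,231));print(B,e)
print('wrist at z.096',atz(w,258.3,231,.096))
Rt=rot(s['tool_rot']);print('ball in tool',Rt.T@(B-s['ee_pos']))
# axis: barrel front & rear centre in wrist, top edge of barrel at z~.057
for u,v in((180,217),(296,217)):print(Rt.T@(atz(w,u,v,.057)-s['ee_pos']))
for y in(-.015,-.0075,0,.0075,.015):print(y,proj(w,s['ee_pos']+Rt@[0.011,y,.173]),proj(w,s['ee_pos']+Rt@[0.011,y,.16]))
cv2.imwrite('pics/c2.png',cv2.resize(cv2.imread('pics/wrist1.png')[150:410,160:460],None,fx=2.2,fy=2.2,interpolation=2)*1)
```

```text
243 272 215 245 257.52657004830917 230.1497584541063
[ 0.57903403 -0.08243712  0.09279333] [np.float64(0.0010579007843205207), np.float64(0.00021388786601116814), np.float64(0.000923690006784685)]
wrist at z.096 [ 0.58068996 -0.08234037  0.096     ]
ball in tool [ 0.00312918 -0.05076079  0.31198094]
[ 0.00704997 -0.12532625  0.34778047]
[ 0.00705005 -0.02416647  0.34777241]
-0.015 (np.float64(288.48170289101654), np.float64(299.71655277673943)) (np.float64(285.47716491561926), np.float64(314.29038567567784))
-0.0075 (np.float64(306.34713235380633), np.float64(299.71939355891806)) (np.float64(304.8857877150626), np.float64(314.29407292220674))
0 (np.float64(324.2139183203606), np.float64(299.72223455679443)) (np.float64(324.29601150118606), np.float64(314.2977604728906))
0.0075 (np.float64(342.08206094518204), np.float64(299.72507577039295)) (np.float64(343.7078364720922), np.float64(314.30144832776745))
0.015 (np.float64(359.95156038279697), np.float64(299.7279171997381)) (np.float64(363.1212628259161), np.float64(314.30513648687486))
```

View pics/c2.png

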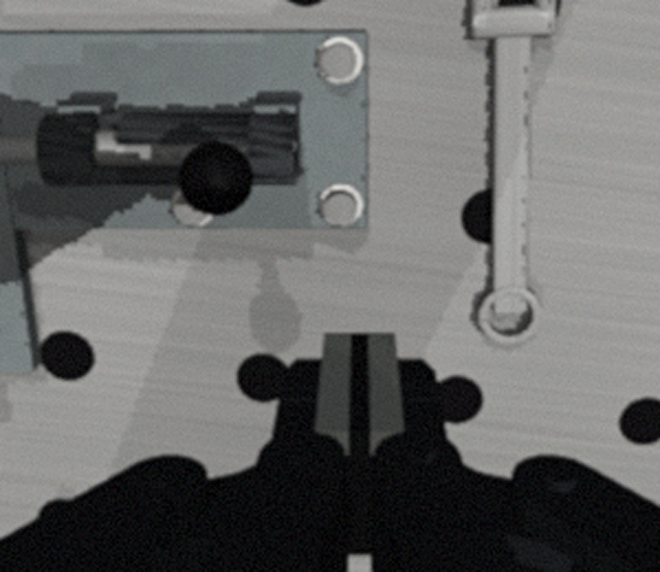

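>>> drive_tool(deltas="1 0 15 0; 1 0 25 0; 1 0 25 0; 1 0 25 0; 0 0 25 0; 0 0 25 0; 0 0 10 0; 0 0 0 0; 0 0 0 0")

```text
t: 3.72
ee_pos: [0.5865, -0.1329, 0.2554]
tool_rot: [0.0, 0.998, 0.061, 0.0]
force: [-0.2, -0.3, -0.2]
grip_width: -0.003
```

```bash
python3 - <<'E'
from h import *
s=arm.sense();print(s['t'],s['ee_pos'],s['force'].round(2))
for n in('wrist','scene'):
    cv2.imwrite(f'pics/{n}2.png',arm.camera(n)[:,:,::-1])
E
python3 -c "
import cv2
a=cv2.imread('pics/scene2.png')[180:360,190:410];cv2.imwrite('pics/s2c.png',cv2.resize(a,None,fx=3.3,fy=3.3,interpolation=2))"
```

```text
3.725 [ 0.58653389 -0.13286045  0.25541187] [-0.24 -0.34 -0.23]
```

View pics/wrist2.png

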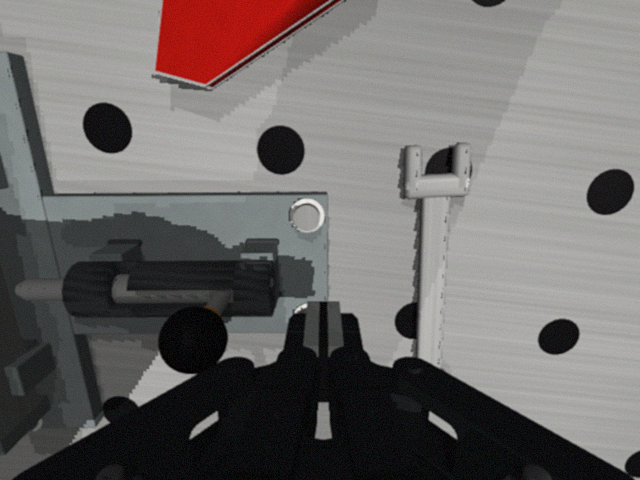

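View pics/s2c.png

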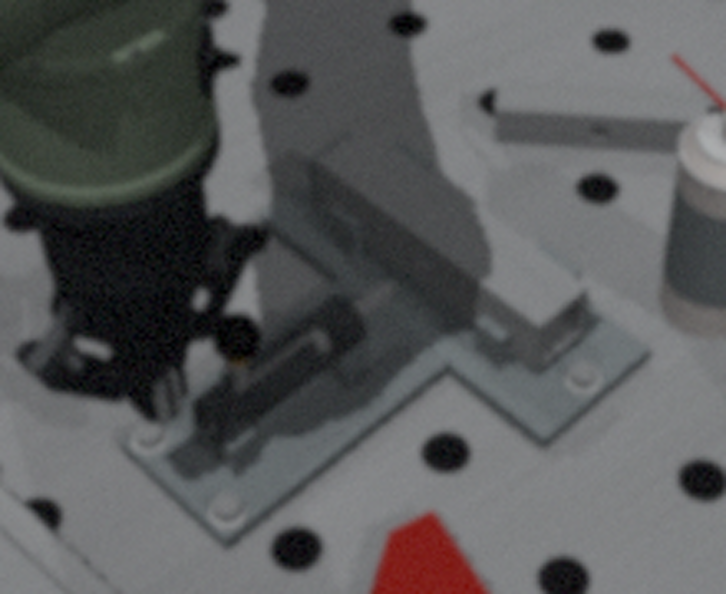

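Wrist view: the ball is at (194,340), and the shut fingertips at (322,305) are behind it with a clear gap. I'll approach now.

>>> drive_tool(deltas="0 -5 0 0; 0 -6 0 0; 0 -5 0 0; 0 -3 0 0; 0 -2 0 0; 0 -2 0 0; 0 -2 0 0")

```text
t: 4.7
ee_pos: [0.5832, -0.1081, 0.2547]
tool_rot: [0.0, 0.998, 0.061, -0.0]
force: [0.4, -4.6, -0.2]
grip_width: 0.001
```

>>> drive_tool(deltas="0 -2 0 0; 0 -2 0 0; 0 -2 0 0")

```text
t: 5.08
ee_pos: [0.5825, -0.1021, 0.2547]
tool_rot: [0.0, 0.998, 0.061, -0.0]
force: [-0.3, -4.0, -0.4]
grip_width: 0.001
```

>>> drive_tool(deltas="0 -2 0 0; 0 -2 0 0; 0 -2 0 0")

```text
t: 5.45
ee_pos: [0.5817, -0.0959, 0.2547]
tool_rot: [-0.0, 0.998, 0.061, -0.0]
force: [0.2, -4.5, -0.0]
grip_width: 0.002
```

>>> drive_tool(deltas="0 -2 0 0; 0 -2 0 0; 0 -2 0 0; 0 -2 0 0; 0 -2 0 0; 0 -2 0 0; 0 -2 0 0")

```text
t: 6.32
ee_pos: [0.58, -0.082, 0.2547]
tool_rot: [-0.0, 0.998, 0.061, -0.0]
force: [-0.1, -4.9, -0.4]
grip_width: 0.003
```

>>> drive_tool(deltas="0 -2 0 0; 0 -2 0 0; 0 -2 0 0; 0 -2 0 0; 0 -2 0 0")

```text
t: 6.95
ee_pos: [0.5788, -0.0721, 0.2547]
tool_rot: [-0.0, 0.998, 0.061, -0.0]
force: [-0.4, -4.4, 0.0]
grip_width: -0.001
```

>>> drive_tool(deltas="0 -2 0 0; 0 -1 0 0; 0 -1 0 0")

```text
t: 7.32
ee_pos: [0.5783, -0.0682, 0.2547]
tool_rot: [0.0, 0.998, 0.061, -0.0]
force: [-1.2, -3.6, 0.2]
grip_width: -0.002
```

>>> drive_tool(deltas="0 -1 0 0; 0 -1 0 0; 0 -1 0 0")

```text
t: 7.7
ee_pos: [0.578, -0.0652, 0.2547]
tool_rot: [-0.0, 0.998, 0.061, -0.0]
force: [-0.2, -4.0, -0.7]
grip_width: 0.004
```

>>> drive_tool(deltas="0 -1 0 0; 0 -1 0 0; 0 -1 0 0")

```text
t: 8.07
ee_pos: [0.5776, -0.0622, 0.2547]
tool_rot: [-0.0, 0.998, 0.061, -0.0]
force: [-1.2, -4.1, -0.1]
grip_width: -0.001
```

>>> drive_tool(deltas="0 -1 0 0; 0 -1 0 0")

```text
t: 8.32
ee_pos: [0.5773, -0.0602, 0.2547]
tool_rot: [-0.0, 0.998, 0.061, -0.0]
force: [0.5, -4.3, -1.1]
grip_width: 0.002
```

>>> drive_tool(deltas="0 -1 0 0; 0 -1 0 0")

```text
t: 8.57
ee_pos: [0.5771, -0.0583, 0.2547]
tool_rot: [-0.0, 0.998, 0.061, -0.0]
force: [0.0, -3.7, -0.5]
grip_width: 0.0
```

>>> drive_tool(deltas="0 -1 0 0; 0 -0.5 0 0")

```text
t: 8.82
ee_pos: [0.5769, -0.0568, 0.2547]
tool_rot: [-0.0, 0.998, 0.061, -0.0]
force: [-1.0, -4.2, -1.1]
grip_width: 0.0
```

>>> drive_tool(deltas="0 -1 0 0; 0 -0.5 0 0")

```text
t: 9.07
ee_pos: [0.5768, -0.0554, 0.2547]
tool_rot: [0.0, 0.998, 0.061, 0.0]
force: [0.0, -5.7, -1.1]
grip_width: -0.001
```

>>> drive_tool(deltas="0 -0.7 0 0; 0 -0.5 0 0")

```text
t: 9.32
ee_pos: [0.5766, -0.055, 0.2547]
tool_rot: [0.001, 0.998, 0.061, 0.0]
force: [1.6, -10.5, -1.0]
grip_width: 0.002
```

Run:
```python
from h import *
s=arm.sense();print(s['t'],s['ee_pos'],s['force'].round(2))
cv2.imwrite(f'pics/wrist3.png',arm.camera('wrist')[:,:,::-1])
```

```text
9.325 [ 0.5766488  -0.05501051  0.25472814] [  1.57 -10.53  -0.95]
```

View pics/wrist3.png

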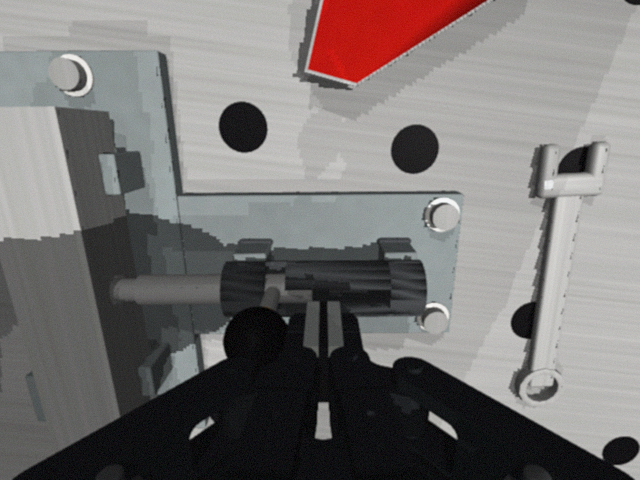

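Wrist view: the bolt has entered the tube face at (112,290), and the stem at (272,293) stands at the cross slot near the barrel's front. One more small push will confirm the stop.

>>> drive_tool(deltas="0 -0.7 0 0; 0 0 0 0")

```text
t: 9.62
ee_pos: [0.5766, -0.0548, 0.2547]
tool_rot: [0.001, 0.998, 0.061, 0.0]
force: [-0.2, -13.9, -1.6]
grip_width: 0.004
```

The stop is confirmed at 13.9 N with no further motion. I'll back off, rise, and go round to the −x side of the ball.

>>> drive_tool(deltas="0 4 0 0; 0 12 0 0; 0 4 -15 0; 0 0 -25 0; 0 0 -20 0; -18 -20 0 0; -20 -20 0 0; 0 -9 0 0; 0 0 0 0; 0 0 0 0")

```text
t: 10.88
ee_pos: [0.5358, -0.0299, 0.3149]
tool_rot: [0.0, 0.998, 0.061, 0.0]
force: [-0.8, -0.4, 0.5]
grip_width: 0.002
```

Run:
```python
from h import *
s=arm.sense();print(s['t'],s['ee_pos'],s['force'].round(2))
for n in('wrist','scene','top'):cv2.imwrite(f'pics/{n}4.png',arm.camera(n)[:,:,::-1])
a=cv2.imread('pics/scene4.png')[180:360,190:410];cv2.imwrite('pics/s4c.png',cv2.resize(a,None,fx=3.3,fy=3.3,interpolation=2))
# expected ball
B=np.array([.579,-.0825,.096])+np.array([-.1217,.9926,0])*.054
print(B,proj(cam('wrist',s),B),rot(s['tool_rot']).T@(B-s['ee_pos']))
```

```text
10.875 [ 0.53578417 -0.02985487  0.31490992] [-0.85 -0.42  0.53]
[ 0.5724282 -0.0288996  0.096    ] (np.float64(330.77141336303487), np.float64(216.48707455547157)) [0.03637675 0.00347826 0.21892895]
```

View pics/wrist4.png

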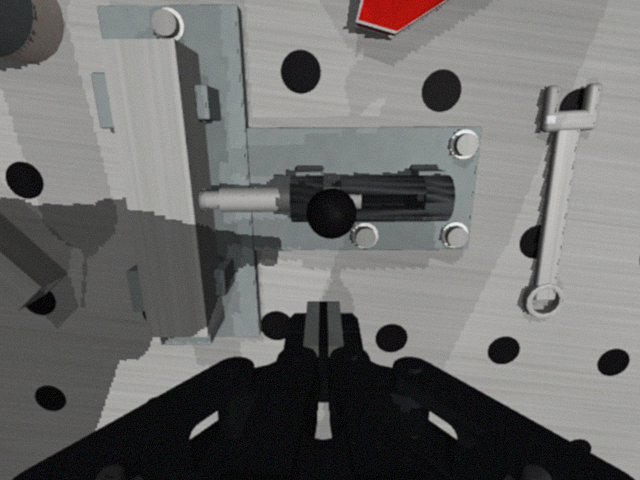

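View pics/s4c.png

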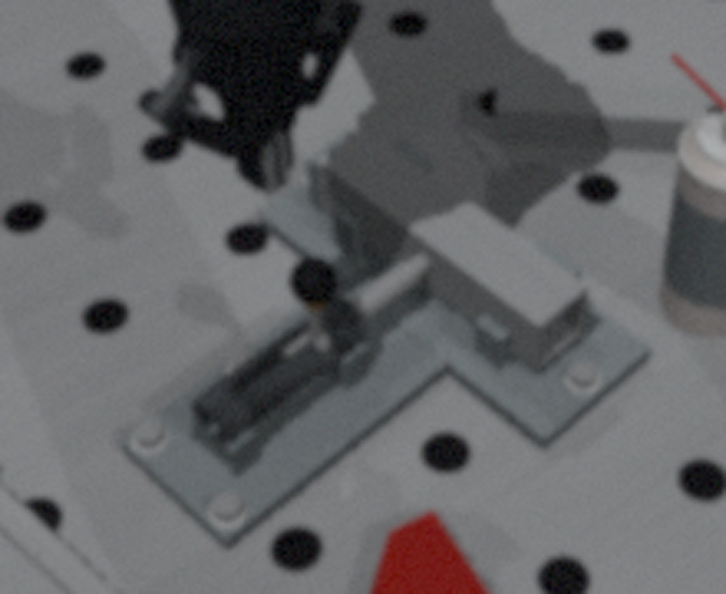

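The ball is at wrist (331,214), against a prediction of (331,216). The rod meets the tube face at (200,200). Next I descend beside the ball on its −x side.

>>> drive_tool(deltas="0 3.5 15 0; 0 0 20 0; 0 0 14 0; 4 0 0 0; 4 0 0 0; 3 0 0 0; 0 0 0 0")

```text
t: 11.9
ee_pos: [0.5469, -0.0314, 0.2661]
tool_rot: [0.0, 0.998, 0.061, 0.0]
force: [-0.5, 0.4, -0.1]
grip_width: 0.003
```

>>> drive_tool(deltas="2 0 0 0; 2 0 0 0; 0 0 0 0")

```text
t: 12.28
ee_pos: [0.5506, -0.031, 0.2657]
tool_rot: [-0.0, 0.998, 0.061, -0.0]
force: [0.2, -0.0, -0.3]
grip_width: -0.0
```

>>> drive_tool(deltas="2 0 -0.3 0; 2 0 -0.3 0")

```text
t: 12.52
ee_pos: [0.5546, -0.0305, 0.2663]
tool_rot: [0.0, 0.998, 0.061, -0.0]
force: [-1.1, -0.9, 0.7]
grip_width: -0.004
```

>>> drive_tool(deltas="2 0 -0.3 0; 2 0 -0.3 0; 2 0 -0.3 0")

```text
t: 12.9
ee_pos: [0.5606, -0.0297, 0.2672]
tool_rot: [-0.0, 0.998, 0.061, -0.0]
force: [-1.2, 0.2, -0.5]
grip_width: -0.005
```

>>> drive_tool(deltas="2 0 0.1 0; 2 0 0.1 0; 2 0 0.1 0")

```text
t: 13.28
ee_pos: [0.5666, -0.029, 0.2669]
tool_rot: [-0.0, 0.998, 0.061, 0.0]
force: [-1.1, -0.1, -0.3]
grip_width: 0.003
```

>>> drive_tool(deltas="2 0 0.1 0; 2 0 0.1 0; 2 0 0.5 0; 2 0 0.5 0")

```text
t: 13.78
ee_pos: [0.5746, -0.028, 0.2657]
tool_rot: [-0.0, 0.998, 0.061, 0.0]
force: [-1.7, 0.8, 2.0]
grip_width: -0.001
```

Run:
```python
from h import *
s=arm.sense();print(s['t'],s['ee_pos'],s['force'].round(2))
for n in('wrist','scene'):cv2.imwrite(f'pics/{n}5.png',arm.camera(n)[:,:,::-1])
a=cv2.imread('pics/scene5.png')[180:360,190:410];cv2.imwrite('pics/s5c.png',cv2.resize(a,None,fx=3.3,fy=3.3,interpolation=2))
```

```text
13.775 [ 0.57459587 -0.02802885  0.26572056] [-1.75  0.82  1.98]
```

View pics/wrist5.png

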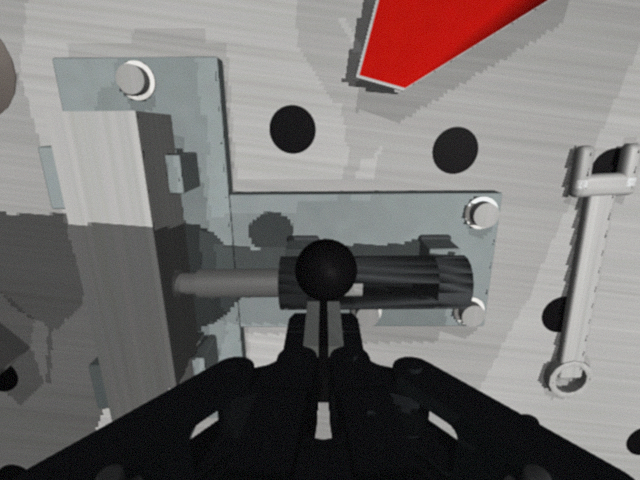

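View pics/s5c.png

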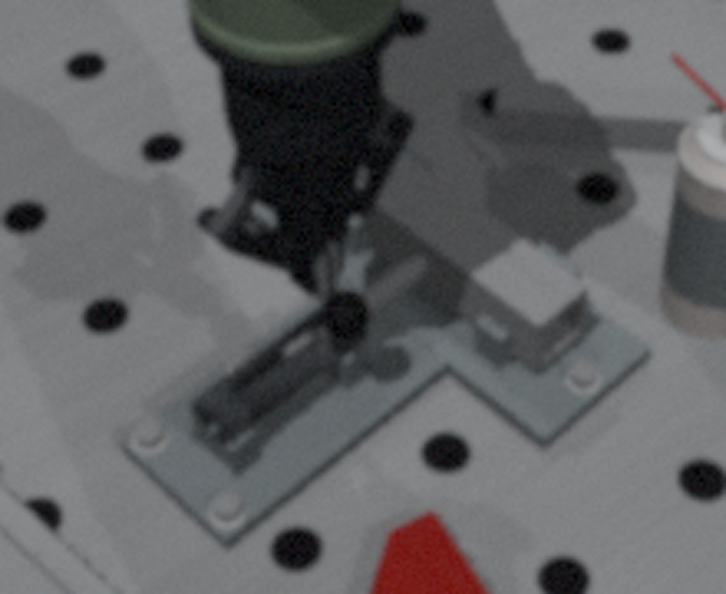

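The ball is rolling over: wrist (325,270), in contact with the fingertip, forces 2–3 N. I'll continue the arc.

>>> drive_tool(deltas="2 0 0.5 0; 2 0 0.6 0; 2 0 0.7 0; 2 0 0.9 0")

```text
t: 14.38
ee_pos: [0.5825, -0.027, 0.2629]
tool_rot: [-0.0, 0.998, 0.061, 0.0]
force: [-1.1, 0.2, 0.5]
grip_width: 0.002
```

>>> drive_tool(deltas="2 0 1 0; 2 0 1 0; 2 0 1 0; 2 0 1.1 0")

```text
t: 14.88
ee_pos: [0.5904, -0.026, 0.2588]
tool_rot: [-0.0, 0.998, 0.061, -0.0]
force: [-1.5, 0.3, 0.1]
grip_width: 0.001
```

>>> drive_tool(deltas="2 0 1.4 0; 2 0 1.5 0; 2 0 1.6 0; 1.5 0 1.6 0")

```text
t: 15.38
ee_pos: [0.5979, -0.0251, 0.2527]
tool_rot: [-0.0, 0.998, 0.061, 0.0]
force: [-0.5, 0.7, 0.1]
grip_width: 0.004
```

>>> drive_tool(deltas="1.5 0 1.6 0; 1.5 0 1.6 0; 1.5 0 1.6 0")

```text
t: 15.75
ee_pos: [0.6023, -0.0246, 0.2479]
tool_rot: [-0.0, 0.998, 0.061, 0.0]
force: [-0.2, 0.6, 0.7]
grip_width: 0.003
```

>>> drive_tool(deltas="1.2 0 1.5 0; 1 0 1.3 0; 0.7 0 0.8 0")

```text
t: 16.12
ee_pos: [0.6051, -0.0242, 0.2443]
tool_rot: [-0.0, 0.998, 0.061, -0.0]
force: [-1.1, 0.8, 0.9]
grip_width: -0.002
```

>>> drive_tool(deltas="0.6 0 0.8 0; 0.5 0 0.8 0")

```text
t: 16.38
ee_pos: [0.606, -0.0241, 0.2431]
tool_rot: [0.0, 0.998, 0.061, -0.0]
force: [-9.3, 0.3, 18.2]
grip_width: -0.003
```

The force jumped to about 20 N at the planned end point. I'll look before doing anything else.

Run:
```python
from h import *
s=arm.sense();print(s['t'],s['ee_pos'],s['force'].round(2))
for n in('wrist','scene'):cv2.imwrite(f'pics/{n}6.png',arm.camera(n)[:,:,::-1])
a=cv2.imread('pics/scene6.png')[180:360,190:410];cv2.imwrite('pics/s6c.png',cv2.resize(a,None,fx=3.3,fy=3.3,interpolation=2))
```

```text
16.375 [ 0.6059589  -0.0241471   0.24311333] [-9.34  0.33 18.24]
```

View pics/wrist6.png

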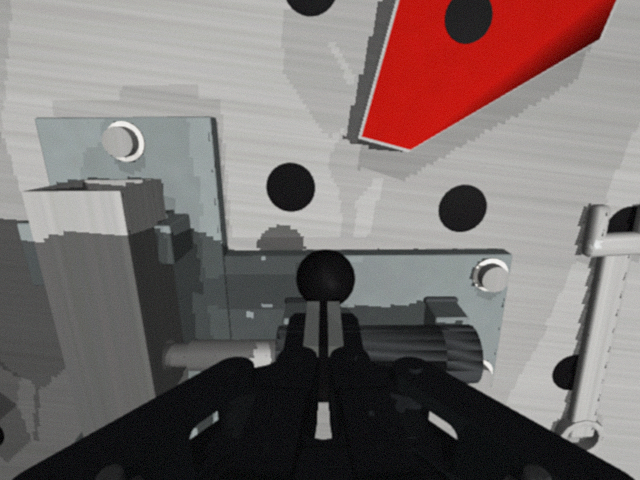

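View pics/s6c.png

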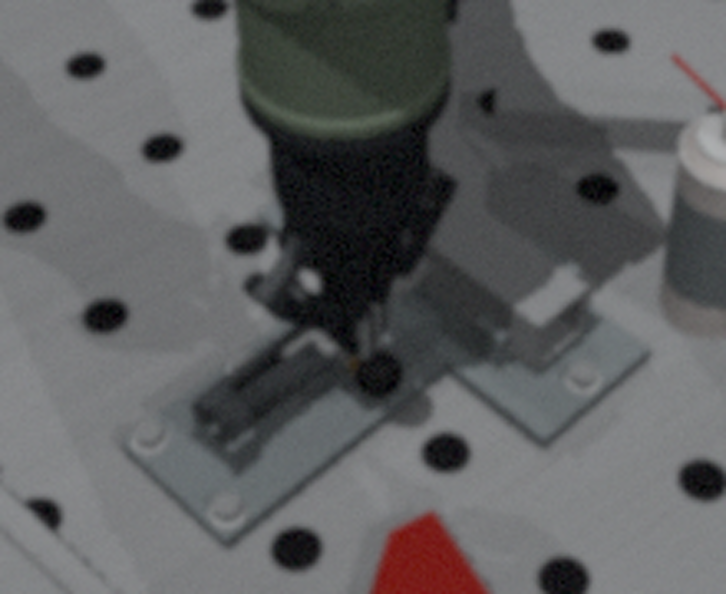

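The force direction is tangential to the arc, so this is the hard stop. I'll retract and measure the ball.

>>> drive_tool(deltas="-1 0 -2 0; -3 0 -6 0; -5 0 -20 0; -10 0 -30 0; -30 0 -30 0; -50 0 -10 0; -50 0 0 0; 0 0 0 0; 0 0 0 0")

```text
t: 17.6
ee_pos: [0.4587, -0.0423, 0.3419]
tool_rot: [0.0, 0.998, 0.061, 0.001]
force: [-0.3, 0.6, 0.2]
grip_width: 0.002
```

Run:
```python
from h import *
s=arm.sense();print(s['t'],s['ee_pos'],s['force'].round(2))
for n in('wrist','scene','top'):cv2.imwrite(f'pics/{n}7.png',arm.camera(n)[:,:,::-1])
a=cv2.imread('pics/scene7.png')[180:360,190:410];cv2.imwrite('pics/s7c.png',cv2.resize(a,None,fx=3.3,fy=3.3,interpolation=2))
b=cv2.imread('pics/top7.png')[180:340,270:470];cv2.imwrite('pics/t7c.png',cv2.resize(b,None,fx=3.7,fy=3.7,interpolation=2))
H=np.array([.5740,-.0289,0]);jx=np.array([.9926,.1217,0])
for n in('wrist','scene','top'):
  for th in(1.1,1.22):print(n,th,proj(cam(n,s),H+jx*.054*np.sin(th)+[0,0,.042+.054*np.cos(th)]))
```

```text
17.6 [ 0.45873756 -0.04234261  0.34191364] [-0.29  0.62  0.23]
wrist 1.1 (np.float64(325.30830565756764), np.float64(-28.572864546052358))
wrist 1.22 (np.float64(325.26225765095415), np.float64(-29.620251250708407))
scene 1.1 (np.float64(304.81753559891024), np.float64(290.777869196796))
scene 1.22 (np.float64(305.91767597450496), np.float64(293.69537881227694))
top 1.1 (np.float64(363.75261118762336), np.float64(222.20262381688946))
top 1.22 (np.float64(363.3115657116156), np.float64(221.27869809158753))
```

View pics/wrist7.png

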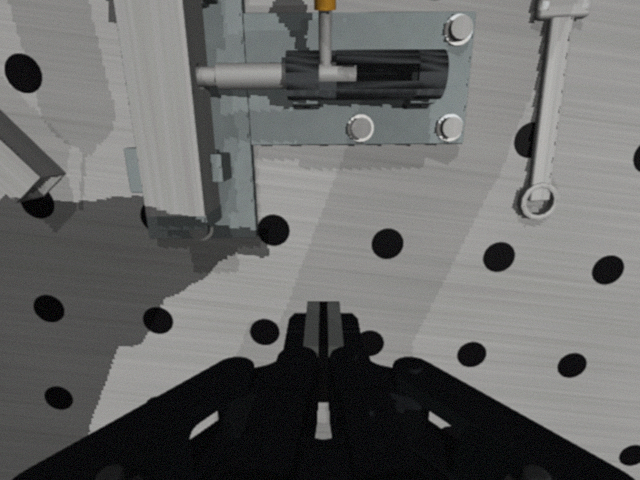

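View pics/s7c.png

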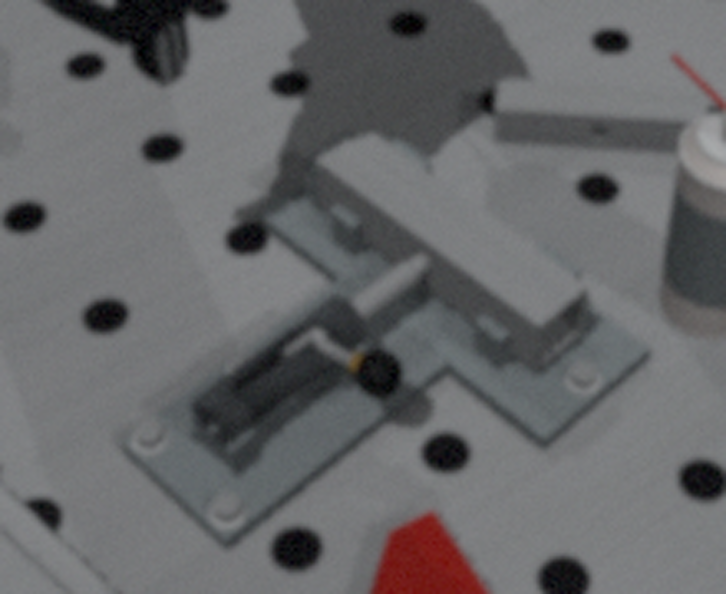

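View pics/top7.png

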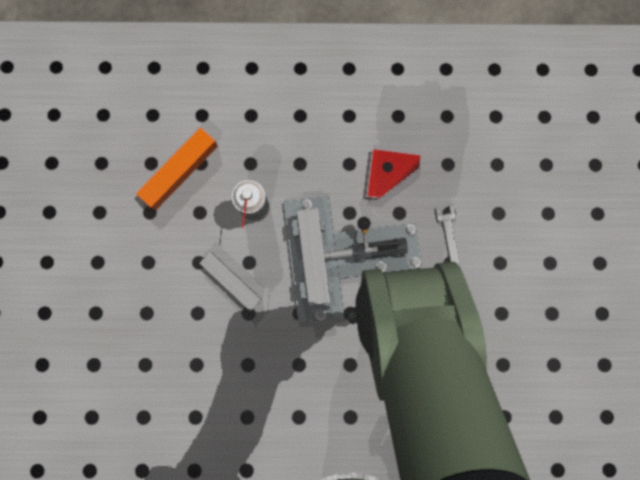

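Run:
```python
from h import *
g=cv2.imread('pics/top7.png')[205:240,345:385].max(2);m=(g<45).astype(np.uint8);m[:10]=0
n,l,st,c=cv2.connectedComponentsWithStats(m);print([(st[i],c[i]+[345,205]) for i in range(1,n) if st[i][4]>20])
g=cv2.imread('pics/scene7.png')[280:306,295:315].max(2);m=(g<45).astype(np.uint8)
n,l,st,c2=cv2.connectedComponentsWithStats(m);print([(st[i],c2[i]+[295,280]) for i in range(1,n) if st[i][4]>20])
for tp in((364,223),(363.8,222.3)):print(tri(ray(cam('top'),*tp),ray(cam('scene'),304.5,293.)))
```

```text
[(array([14, 13, 10, 11, 69], dtype=int32), array([363.26086957, 223.11594203]))]
[(array([  2,   6,  14,  15, 147], dtype=int32), array([304.24489796, 292.95238095]))]
(array([ 0.62123061, -0.02384181,  0.06019064]), [np.float64(0.0002515599233439053), np.float64(0.0002515599233438486)])
(array([ 0.62214172, -0.02382329,  0.06117073]), [np.float64(0.00027887436134266225), np.float64(0.0002788743613425606)])
```

Run:
```python
from h import *
a=cv2.imread('pics/top0.png');b=cv2.imread('pics/top7.png')
for n,(x0,y0,x1,y1) in dict(tube=(295,200,330,260),magnet=(362,145,422,202),spanner=(434,203,460,258),can=(228,176,270,230),orange=(130,120,220,215)).items():
    print(n,cv2.phaseCorrelate(*[cv2.cvtColor(i[y0:y1,x0:x1],6).astype(np.float64) for i in(a,b)]))
print(arm.finish_job())
```

```text
tube ((-0.14555866589697075, -0.0070212995605167805), 0.8957210352118572)
magnet ((0.15069309219745364, -0.026797853725096132), 1.0434647596458602)
spanner ((0.6089226467421316, 0.030001220484063396), 1.0167178719129792)
can ((0.5270598720531225, 0.07184240242240847), 0.9607630727466367)
orange ((0.015485910261510583, -0.017051694263408024), 1.05865171115822)
the job is handed in; nothing more can be done
None
```

I pushed the bolt home through the tube with the shut fingertips, then rolled the ball over into the cross slot until it stopped. I then drew the arm clear and handed the job in at about 18 s. No verdict came back.

- **Sliding:** the push took about 4 to 5 N. At the end of the slot it rose to about 14 N with no further movement, after about 54 mm of travel.
- **Rolling:** this took about 1 to 3 N. At the end the force jumped to about 20 N, pointing along the direction of roll.
- **Locked position:** two camera views put the ball at 60 mm above the bench, which matches the locked pose. The same kind of measurement read about 3 mm low at the start, so the height alone leaves roughly 0.05 rad of doubt. The fingertip's position at the stop agreed with the end of the slot to about 2 mm.
- **Loose things:** comparing top-camera pictures from before and after, the tube and magnet shifted by less than 0.2 pixels. The spanner and can read 0.5 to 0.6 pixels (about 1 mm). I put that down to the changed shadows, because the arm never came near either of them, but I did not check it further.

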